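# Spin the brake hub and stop it on the pointer

### The arm

A 7-joint arm with a two-finger parallel gripper is mounted at the origin on the work surface. World frame = base frame: x ahead of the robot, y to its left, z up, the work surface at z = 0. Lengths are in mm, angles in rad, forces in N, time in s.
With the tool pointing down it reaches from about 425 to 925 mm from the base axis. Payload 6.8 kg.
Tool frame: the origin (TCP) lies on the centre line of the jaws, within the pads' length; the fingertips stand 11 mm ahead of it and the grasp point (between the pads) lies 8 mm behind it; z points along the fingers, y is the line along which they close (so a half turn about z gives the same grasp; the last joint's range is limited). The gripper opens to 85 mm and grips with 20 to 120 N. Pads are 22 mm wide; open, the fingers measure 114 mm over their backs; the gripper's body (76 mm by 85 mm) begins 54 mm behind the grasp point. The pads swing forward as they close: fully open they stand 13 mm farther back than shut.
Start: joints at [1.041, 0.477, 0.022, 1.555, -0.011, 1.109, -0.083], TCP at [276.358, -615.852, 242.308] pointing down, gripper open.
Joint ranges: [-2.96, 2.96], [-0.34, 2.1], [-1.41, 1.46], [0.24, 2.44], [-1.37, 4.51], [0.17, 1.92], [-2.96, 2.96]. Speed limits (rad/s): [2.39, 2.39, 3.14, 3.14, 3.14, 3.14, 3.14].

### API

Orientations are given as a unit quaternion [x, y, z, w].
In Python, from rig import readout, cams, workorder gives the robot as it stands.
- The arm moves only by the tool drive_tool, never from a script. Its argument "series" is a list of rows, each an object of numbers: "x", "y", "z": the shift along the tool's x, y, z each as a share of 120 mm, from -1 to 1; "wx", "wy", "wz": the turn, a rotation vector about the tool's x, y, z each as a share of 90 degrees, from -1 to 1; "gripper": the finger opening in mm, from 0 to 85.4. In form: [{"x": .., "y": .., "z": .., "wx": .., "wy": .., "wz": .., "gripper": ..}, ...]. A call has 1 to 12 rows; each row is the pose to reach, as a shift and turn from the pose commanded when the call began, along the tool's axes at that moment; what a row does not reach only later rows make up. A row lasts 1/10 s, in which the tool goes at most 50 mm and 8.59 degrees, less where a joint would pass 70% of its speed; a pose out of reach is approached as far as the arm can. A call with a number of a shift or a turn outside -1 to 1 is refused whole. A call with a gripper value outside its range is refused whole. The fingers move at their own pace and stop on an object; the grip force is fixed at half the most. Time passes only in rows, so rows that repeat a pose let the fingers close. It gives the time, the measured TCP pose, the force, the opening and the grip force at its end, in the units of the state.
- readout.get_obs(): the state, without advancing time (a new reading comes with each control period).
- cams.grab_frame(name): name is "scene" or "top"; returns a dict with "img" (420x560x3 uint8, blue, green, red), "camera_matrix" (3x3 intrinsics, pixels), "dist_coeffs" ([k1, k2, p1, p2, k3] as OpenCV has them; the pictures are not rectified), "view" (4x4, takes a point from world to camera coordinates). Camera axes: x right, y down, z forward; pixel columns grow to the right and rows downward; lengths in mm; the calibration is good to about 2 mm. A picture is of the moment at which its call begins. There is no depth.
- workorder.job_done(): hands the job in; it is judged then, once.
The state is a dict: "time_s": time; "joint_pos": joint angles; "qvel": joint speeds; "tau": joint torques, N m; "tcp_pos": TCP position; "tcp_rot": TCP orientation; "force": force on the tool from outside, world axes, zero at the start; "moment": the same for the moment, N m; "finger_gap": opening from 0.0 (shut) to 1.0 (fully open); "finger_force": force on a finger pad.
Only numpy, scipy, OpenCV 4.12 (cv2) and the standard library are available. Lean on these libraries where they do the work, as an engineer would, in place of code of your own. Each camera call takes 0.05 s, during which the arm holds its last target. There are 200 camera calls.

### The job

Check the new bearing: with the outside of a finger, flick the brake hub on its spindle by the upright pin so that it spins freely by itself, untouched, for at least three seconds and makes more than one whole turn (either way round). Then, while it is still turning, brake it with the fingertips so that it stops in one go with the pin in front of the pointer, within the pointer's width; do not let it stop elsewhere and nudge it there. Finish while holding it so, the fingertips still resting on the hub; never take the pin between the fingers, and leave the other things on the mat where they are.

Things in the scene. Friction and masses are not known exactly. Their poses are not given: they have to be found in the camera images.
- stand: bench spindle fixed on the mat: 150 mm square grey base plate that carries the hub; origin at the middle of its underside, on the hub's vertical axis
- hub (a joint): angle in rad of the hub about its vertical axis, anticlockwise from above positive, no stops, counts on past whole turns; exactly 0 at the start. Its 1.4 kg runs on a light bearing: from 3 rad/s it coasts about 10 s, slowing to a stop. Pressed from above with more than about 8 N, hub and spindle yield on a spring, 1.5 N per mm, 8 mm at most
- face (a point): point on the hub's axis level with its flat top, 95 mm above the stand's underside. The hub is a steel disc 200 mm across, 35 mm thick. In its middle a cap 32 mm wide, 8 mm high. The flat ring from 20 to 70 mm off the axis is free (the five dots are flush), and a finger pressed there stops the hub at once
- pin_top (a point): centre of the top of the hub's only pin: steel, 14 mm thick, standing 35 mm above the hub's flat top, its axis 80 mm from the hub's axis; turns with the hub
- mark (a point): where the pin's top must stop: 80 mm from the hub's axis, straight in front of the pointer, level with the pin's top. The pointer is a fixed bare metal bracket, 36 mm wide, beside the hub; its flat upper blade reaches over the hub's edge, from 121 to 93 mm off the axis, upper side 10 mm above the hub's flat top; the pin passes it freely
- shoe_left: brake shoe, a curved black lining on a steel web, about 155 x 45 mm, 34 mm high; a bystander, leave it; origin under its middle
- shoe_right: the other brake shoe, same shape, on the other side of the spindle; a bystander, leave it; origin under its middle
- screwdriver: screwdriver lying on the mat beyond the spindle; a bystander, leave it; origin under its middle
- nut: plain steel collar nut, 38 mm across, 18 mm high; a bystander, leave it; origin under its middle
- bearing: steel bearing ring, 60 mm across, 16 mm high; a bystander, leave it; origin under its middle
- jar: grease jar with a lid, 56 mm across, 70 mm high; a bystander, leave it; origin under its middle
- socket: steel socket, 28 mm across, 40 mm high; a bystander, leave it; origin under its middle

How it is judged (in metres and radians):
On the way, in this order (a step that is already met when the one before it is completed fails the run):
1. the hub spins by itself, untouched by the robot, for three seconds ((velocity of joint hub above 0.3 rad/s or velocity of joint hub below -0.3 rad/s) and contact force between each of the fingers, the arm and stand below 0.05 N), for 3 s.
2. the hub is stopped under the fingers, the pin on the mark (velocity of joint hub between -0.05 and 0.05 rad/s and contact force between the fingers and stand above 0.3 N and horizontal distance between pin_top and mark below 0.018 m), for 0.2 s.
At the end, for the whole second after the job is handed in: the hub has turned more than one whole turn from its start, stands still (below 0.05 rad/s) with the pin's axis within 18 mm of the mark, and the fingers still press on it (more than 0.3 N) (all of step 2 and (value of joint hub above 6.283 rad or value of joint hub below -6.283 rad)); the arm keeps its last pose, push and grip.
It fails at once if after its first whole turn the hub comes to a stop with the pin more than 18 mm from the mark ((value of joint hub above 6.283 rad or value of joint hub below -6.283 rad) and velocity of joint hub between -0.015 and 0.015 rad/s and horizontal distance between pin_top and mark above 0.018 m).
It fails at once if after its first whole turn the hub is left to run down almost to a stop by itself (below 0.05 rad/s, untouched) instead of being braked ((value of joint hub above 6.283 rad or value of joint hub below -6.283 rad) and (velocity of joint hub above 0.03 rad/s or velocity of joint hub below -0.03 rad/s) and velocity of joint hub between -0.05 and 0.05 rad/s and contact force between the fingers and stand below 0.05 N).
It fails at once if the pin is taken between the fingers (horizontal distance between the grasp point and pin_top below 0.009 m and z of the grasp point in the frame of pin_top below 0.012 m).
It fails at once if a bystander is lifted or shoved by more than 25 mm (distance of any of shoe_left, shoe_right, screwdriver, nut, bearing, jar, socket from where it was at the start of the episode above 0.025 m).
It also fails if it takes over 48 s, if anything falls off the work surface, if the arm or the gripper's body presses on something with over 40 N, if the wrist force passes 120 N, or if a joint passes its speed limit or range.

## Working session

There is one attempt and no reset: what is moved stays moved. The work goes in short steps, Python scripts to look and compute and a tool call to move; the robot and the scene stay as the last step left them, time stands still between calls to the robot, and variables do not carry over. Pictures are saved under pics/ and viewed, at most 10 in all, crops included, and the job is handed in when it is done.

Besides the shell and the picture viewer there is one more tool, called after "Emit:" in YAML: its name, and indented under it one key for each argument. drive_tool: Moves the arm, as the interface text tells. Shift numbers are shares of 120 mm and turn numbers shares of 90 degrees, none past 1 either way. Its arguments: {"type":"object","properties":{"series":{"type":"array"}},"required":["series"]}

```bash
mkdir -p pics; python3 - <<'E'
from rig import readout,cams
import cv2
o=readout.get_obs();print(o['time_s'],o['tcp_pos'],o['tcp_rot'],o['force'],o['finger_gap'])
for n in('scene','top'):
    f=cams.grab_frame(n);cv2.imwrite(f'pics/{n}0.png',f['img']);print(n,f['camera_matrix'],f['dist_coeffs'],f['view'])
E
```

```text
0.0 [ 276.07504217 -615.32157809  241.33479909] [ 9.77842898e-01  2.09338088e-01 -2.69724794e-04 -8.70949067e-04] [ 0.7167288   0.22082633 -0.25693809] 0.9968362707273009
scene [[498.62633816   0.         277.11522621]
 [  0.         498.62633816 210.14673334]
 [  0.           0.           1.        ]] [-0.18543371  0.          0.          0.          0.        ] [[ 8.02027832e-01  5.97286134e-01 -7.94295977e-04 -5.01006087e+02]
 [ 4.48783726e-01 -6.03497255e-01 -6.59078319e-01 -1.59029917e+02]
 [-3.94137697e-01  5.28242688e-01 -7.52073892e-01  1.20234900e+03]
 [ 0.00000000e+00  0.00000000e+00  0.00000000e+00  1.00000000e+00]]
top [[509.07697896   0.         274.08957186]
 [  0.         509.07697896 200.51184964]
 [  0.           0.           1.        ]] [-0.1181357  0.         0.         0.         0.       ] [[ 1.02770274e-02 -9.99800301e-01 -1.71388888e-02  4.76946228e+01]
 [-9.96576234e-01 -8.83469325e-03 -8.22055790e-02  5.93823947e+02]
 [ 8.20377458e-02  1.79250383e-02 -9.96468013e-01  1.26860950e+03]
 [ 0.00000000e+00  0.00000000e+00  0.00000000e+00  1.00000000e+00]]
```

View pics/top0.png

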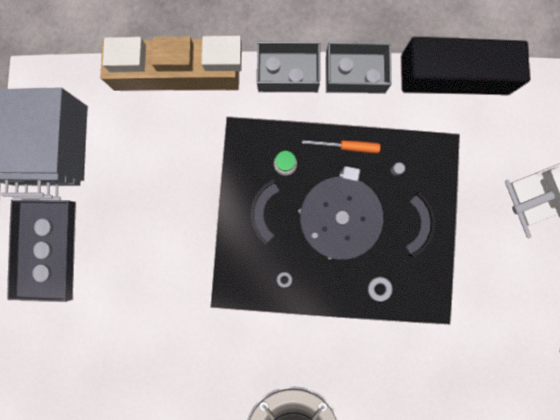

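View pics/scene0.png

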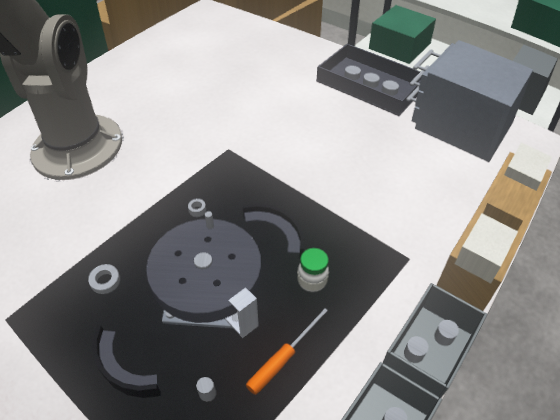

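The top view shows the hub cap at about (342,217), the pin at (314,236) and the pointer at (350,173). The scene view shows the cap at (203,260), the pin at (209,215) and the pointer at (243,300). I'll zoom in to refine these.

```bash
cat > h.py <<'E'
import numpy as np,cv2
from rig import readout,cams
def pix2z(f,uv,z):
    K,D,V=[np.array(f[k],float) for k in('camera_matrix','dist_coeffs','view')]
    p=cv2.undistortPoints(np.array(uv,float).reshape(-1,1,2),K,D).reshape(-1,2)
    d=np.c_[p,np.ones(len(p))]@V[:3,:3]; c=-V[:3,:3].T@V[:3,3]
    return c+d*((z-c[2])/d[:,2])[:,None]
def proj(f,P):
    V=np.array(f['view']);return cv2.projectPoints(np.array(P,float).reshape(-1,1,3),cv2.Rodrigues(V[:3,:3])[0],V[:3,3],f['camera_matrix'],f['dist_coeffs'])[0].reshape(-1,2)
E
python3 - <<'E'
from h import *
a=cv2.imread('pics/top0.png')[155:275,280:410];b=cv2.imread('pics/scene0.png')[195:345,130:290]
a=cv2.resize(a,None,fx=4,fy=4,interpolation=2)[:480];b=cv2.resize(b,None,fx=5,fy=5,interpolation=2)[:600]
cv2.imwrite('pics/a.png',a);cv2.imwrite('pics/b.png',b[:600,:800])
f=cams.grab_frame('top');s=cams.grab_frame('scene')
print(pix2z(f,[(342,217)],103),pix2z(f,[(314,236)],130),pix2z(f,[(350,173)],105))
print(pix2z(s,[(203,260)],103),pix2z(s,[(209,215)],130))
E
```

```text
[[ 548.96256777 -110.09671708  103.        ]] [[502.89355305 -41.96996413 130.        ]] [[ 654.45216056 -129.17456994  105.        ]]
[[ 548.18607514 -110.1286665   103.        ]] [[506.25800926 -43.29162668 130.        ]]
```

View pics/a.png

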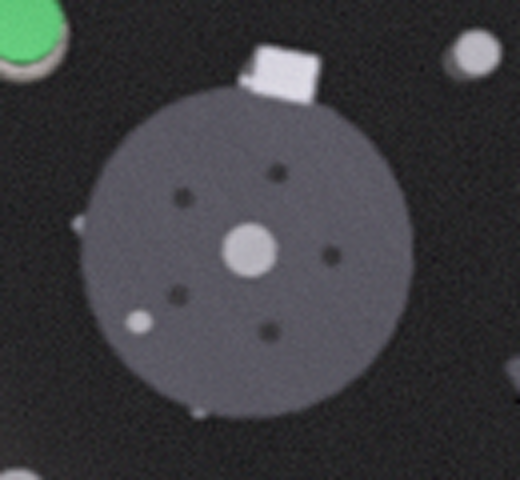

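View pics/b.png

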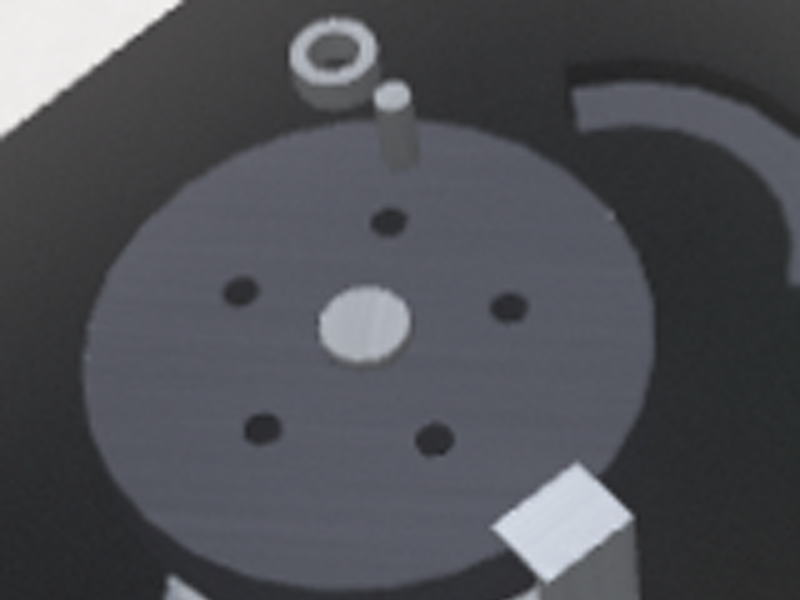

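Emit:
drive_tool:
  series:
    - {"x": 0.967, "y": -0.82, "gripper": 0}
    - {"x": 0.967, "y": -0.82, "gripper": 0}
    - {"x": 0.967, "y": -0.82, "gripper": 0}
    - {"x": 0.967, "y": -0.82, "gripper": 0}
    - {"x": 0.967, "y": -0.82, "gripper": 0}

```text
schema error: expected keys x, y, z, wx, wy, wz, gripper
```

```bash
cat >> h.py <<'E'
from scipy.spatial.transform import Rotation as Rn
AX=np.array([548.6,-110.1])
def to(P,yaw_y=None):
    """share shift to world TCP P from the measured pose; wz to put tool y at yaw_y deg"""
    o=readout.get_obs();R=Rn.from_quat(o['tcp_rot']).as_matrix()
    a=np.degrees(np.arctan2(R[1,1],R[0,1]))
    print('t',round(o['time_s'],2),'tcp',o['tcp_pos'].round(1),'F',o['force'].round(1),'yaw',a.round(1),'q',np.round(o['joint_pos'],2))
    print('share',(R.T@(np.array(P)-o['tcp_pos'])/120).round(3), 'wz',None if yaw_y is None else round(-(yaw_y-a)/90,3))
E
python3 - <<'E'
from h import *
import numpy as np
f=cams.grab_frame('top');s=cams.grab_frame('scene')
print(pix2z(f,[(342.2,217.2)],103),pix2z(f,[(314.5,235.3)],130),pix2z(f,[(351,173.5)],105))
print(pix2z(s,[(202.9,259.9)],103),pix2z(s,[(208.5,214.1)],130),pix2z(s,[(242.4,299.3)],105))
to([537.7,-66.4,130],14)
E
```

```text
[[ 548.49004503 -110.57390826  103.        ]] [[504.52597866 -43.12208481 130.        ]] [[ 653.26832026 -131.57121691  105.        ]]
[[ 547.90632581 -110.07581692  103.        ]] [[504.12701481 -42.24748257 130.        ]] [[ 652.49174602 -130.77703167  105.        ]]
t 0.3 tcp [ 276.3 -615.7  242. ] F [-0.9 -0.1 -0.9] yaw -65.8 q [ 1.04  0.48  0.02  1.56 -0.01  1.11 -0.08]
share [ 3.862 -3.284  0.935] wz -0.887
```

Emit:
drive_tool:
  series:
    - {"x": 0.967, "y": -0.82, "z": 0, "wx": 0, "wy": 0, "wz": 0, "gripper": 0}
    - {"x": 0.967, "y": -0.82, "z": 0, "wx": 0, "wy": 0, "wz": 0, "gripper": 0}
    - {"x": 0.967, "y": -0.82, "z": 0, "wx": 0, "wy": 0, "wz": 0, "gripper": 0}
    - {"x": 0.967, "y": -0.82, "z": 0, "wx": 0, "wy": 0, "wz": 0, "gripper": 0}

```text
time_s: 0.7
tcp_pos: [346.7, -471.8, 242.4]
tcp_rot: [0.977, 0.214, 0.001, -0.002]
force: [1.0, -0.3, 0.6]
finger_gap: 0.333
finger_force: 0.0
```

Emit:
drive_tool:
  series:
    - {"x": 0.967, "y": -0.82, "z": 0, "wx": 0, "wy": 0, "wz": 0, "gripper": 0}
    - {"x": 0.967, "y": -0.82, "z": 0, "wx": 0, "wy": 0, "wz": 0, "gripper": 0}
    - {"x": 0.967, "y": -0.82, "z": 0, "wx": 0, "wy": 0, "wz": 0, "gripper": 0}
    - {"x": 0.967, "y": -0.82, "z": 0, "wx": 0, "wy": 0, "wz": 0, "gripper": 0}

```text
time_s: 1.1
tcp_pos: [411.3, -334.8, 242.6]
tcp_rot: [0.977, 0.214, 0.001, -0.001]
force: [0.4, -0.4, 0.5]
finger_gap: 0.002
finger_force: 0.0
```

Emit:
drive_tool:
  series:
    - {"x": 0.967, "y": -0.82, "z": 0, "wx": 0, "wy": 0, "wz": 0, "gripper": 0}
    - {"x": 0.967, "y": -0.82, "z": 0, "wx": 0, "wy": 0, "wz": 0, "gripper": 0}
    - {"x": 0.967, "y": -0.82, "z": 0, "wx": 0, "wy": 0, "wz": 0, "gripper": 0}
    - {"x": 0.967, "y": -0.82, "z": 0, "wx": 0, "wy": 0, "wz": 0, "gripper": 0}

```text
time_s: 1.5
tcp_pos: [476.3, -197.5, 242.8]
tcp_rot: [0.977, 0.214, 0.001, -0.001]
force: [0.4, -1.1, -1.0]
finger_gap: 0.002
finger_force: 0.0
```

```bash
sed -i 's/548.6,-110.1/548.2,-110.3/' h.py; python3 -c "
from h import *
to([537.5,-66.5,130],14)"
```

```text
t 1.5 tcp [ 476.3 -197.5  242.8] F [ 0.4 -1.1 -1. ] yaw -65.3 q [ 0.45  0.22 -0.2   1.92  0.05  1.   -0.91]
share [ 0.917 -0.777  0.944] wz -0.881
```

Emit:
drive_tool:
  series:
    - {"x": 0.917, "y": -0.777, "z": 0.5, "wx": 0, "wy": 0, "wz": -0.88, "gripper": 0}
    - {"x": 0.917, "y": -0.777, "z": 0.6, "wx": 0, "wy": 0, "wz": -0.88, "gripper": 0}
    - {"x": 0.917, "y": -0.777, "z": 0.7, "wx": 0, "wy": 0, "wz": -0.88, "gripper": 0}
    - {"x": 0.917, "y": -0.777, "z": 0.8, "wx": 0, "wy": 0, "wz": -0.88, "gripper": 0}
    - {"x": 0.917, "y": -0.777, "z": 0.94, "wx": 0, "wy": 0, "wz": -0.88, "gripper": 0}
    - {"x": 0.917, "y": -0.777, "z": 0.94, "wx": 0, "wy": 0, "wz": -0.88, "gripper": 0}
    - {"x": 0.917, "y": -0.777, "z": 0.94, "wx": 0, "wy": 0, "wz": -0.88, "gripper": 0}
    - {"x": 0.917, "y": -0.777, "z": 0.94, "wx": 0, "wy": 0, "wz": -0.88, "gripper": 0}
    - {"x": 0.917, "y": -0.777, "z": 0.94, "wx": 0, "wy": 0, "wz": -0.88, "gripper": 0}
    - {"x": 0.917, "y": -0.777, "z": 0.94, "wx": 0, "wy": 0, "wz": -0.88, "gripper": 0}
    - {"x": 0.917, "y": -0.777, "z": 0.94, "wx": 0, "wy": 0, "wz": -0.88, "gripper": 0}

```text
time_s: 2.6
tcp_pos: [535.4, -74.9, 129.4]
tcp_rot: [0.621, 0.783, -0.0, -0.0]
force: [-0.6, -0.5, -0.7]
finger_gap: 0.004
finger_force: 0.0
```

```bash
python3 -c "
from h import *
to([537.5,-66.5,110],14)
s=cams.grab_frame('scene')['img'];t=cams.grab_frame('top')['img']
cv2.imwrite('pics/c.png',np.hstack([cv2.resize(s[150:330,100:300],None,fx=2,fy=2),cv2.resize(t[140:320,250:450],None,fx=2,fy=2)]))"
```

```text
t 2.6 tcp [535.4 -74.9 129.4] F [-0.6 -0.5 -0.7] yaw 13.2 q [ 0.44  0.45 -0.52  1.95  0.3   0.82 -0.01]
share [0.064 0.033 0.162] wz -0.009
```

View pics/c.png

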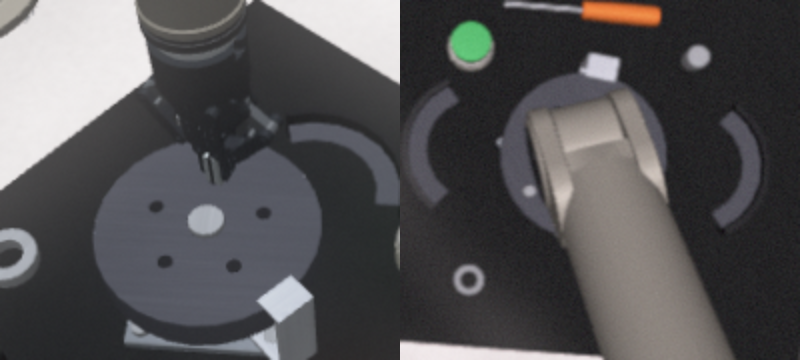

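Emit:
drive_tool:
  series:
    - {"x": 0.064, "y": 0.033, "z": 0.12, "wx": 0, "wy": 0, "wz": 0, "gripper": 0}
    - {"x": 0.064, "y": 0.033, "z": 0.15, "wx": 0, "wy": 0, "wz": 0, "gripper": 0}
    - {"x": 0.064, "y": 0.033, "z": 0.17, "wx": 0, "wy": 0, "wz": 0, "gripper": 0}
    - {"x": 0.064, "y": 0.033, "z": 0.17, "wx": 0, "wy": 0, "wz": 0, "gripper": 0}

```text
time_s: 3.1
tcp_pos: [537.7, -65.6, 109.3]
tcp_rot: [0.62, 0.784, 0.0, 0.0]
force: [0.1, 1.3, 0.4]
finger_gap: -0.004
finger_force: 0.0
```

Emit:
drive_tool:
  series:
    - {"x": 0, "y": 0, "z": 0.02, "wx": 0, "wy": 0, "wz": 0, "gripper": 0}

```text
time_s: 3.2
tcp_pos: [538.4, -65.3, 107.9]
tcp_rot: [0.62, 0.784, 0.001, 0.001]
force: [-1.4, 0.8, 12.0]
finger_gap: 0.004
finger_force: 6.1
```

Emit:
drive_tool:
  series:
    - {"x": 0, "y": 0, "z": 0.02, "wx": 0, "wy": 0, "wz": 0, "gripper": 0}

```text
time_s: 3.3
tcp_pos: [539.2, -65.1, 106.2]
tcp_rot: [0.62, 0.784, 0.001, 0.002]
force: [-1.2, 1.4, 14.4]
finger_gap: 0.002
finger_force: 7.3
```

Emit:
drive_tool:
  series:
    - {"x": 0, "y": 0, "z": -0.4, "wx": 0, "wy": 0, "wz": 0, "gripper": 0}
    - {"x": 0.1, "y": -0.2, "z": -0.46, "wx": 0, "wy": 0, "wz": 0, "gripper": 0}
    - {"x": 0.258, "y": -0.51, "z": -0.46, "wx": 0, "wy": 0, "wz": 0, "gripper": 0}
    - {"x": 0.258, "y": -0.51, "z": -0.46, "wx": 0, "wy": 0, "wz": 0, "gripper": 0}
    - {"x": 0.258, "y": -0.51, "z": -0.3, "wx": 0, "wy": 0, "wz": 0, "gripper": 0}
    - {"x": 0.258, "y": -0.51, "z": -0.12, "wx": 0, "wy": 0, "wz": 0, "gripper": 0}
    - {"x": 0.258, "y": -0.51, "z": -0.12, "wx": 0, "wy": 0, "wz": 0, "gripper": 0}
    - {"x": 0.258, "y": -0.51, "z": -0.12, "wx": 0, "wy": 0, "wz": 0, "gripper": 0}

```text
time_s: 4.1
tcp_pos: [470.8, -49.7, 118.9]
tcp_rot: [0.62, 0.785, -0.0, -0.0]
force: [0.4, 1.5, -0.0]
finger_gap: -0.001
finger_force: 0.0
```

```bash
cat >> h.py <<'E'
def dark(f):return f['img'].astype(float).min(2)
def pin(name,lo=-180,hi=180,z=134):
    """brightest place along the pin-top circle, deg"""
    f=cams.grab_frame(name);g=cv2.blur(dark(f),(3,3)).astype(np.float32)
    th=np.arange(lo,hi,1.);t=np.radians(th)
    p=proj(f,np.c_[AX[0]+80*np.cos(t),AX[1]+80*np.sin(t),0*t+z]).astype(np.float32)
    v=cv2.remap(g,p[:,0].copy(),p[:,1].copy(),cv2.INTER_LINEAR).ravel()
    m=v.max();w=np.clip(v-130,0,None)
    return readout.get_obs()['time_s'],th[v.argmax()],round(float(m)),(th[w>10].min(),th[w>10].max()) if (w>10).any() else None,f,v
E
python3 -c "
from h import *
to([472.4,-49.9,121],14)
for n in('top','scene'):
  r=pin(n);print(n,r[:4]);print(r[5][::10].astype(int))
s=r[4]['img'];cv2.imwrite('pics/d.png',cv2.resize(s[150:330,100:300],None,fx=3,fy=3))"
```

```text
t 4.1 tcp [470.8 -49.7 118.9] F [ 0.4  1.5 -0. ] yaw 13.4 q [ 0.43  0.37 -0.54  2.11  0.28  0.73 -0.06]
share [-0.005  0.013 -0.018] wz -0.007
top (4.15, np.float64(154.0), 162, (np.float64(137.0), np.float64(159.0)))
[126 125 137  83  81  83  83  82  83  86  85  84  85  85  85  85  87  86
  86  82  82  83  83  85  84  83  83  83  79  65  90 126 144 158 138 119]
scene (4.2, np.float64(120.0), 170, (np.float64(117.0), np.float64(123.0)))
[ 55  55  59  81  90  88  87  86  86  86  86  87  87  87  88  75  88  86
  87  86  87  87  86  86  86  70  51  44  44  45 169  75  43  74  51  53]
```

View pics/d.png

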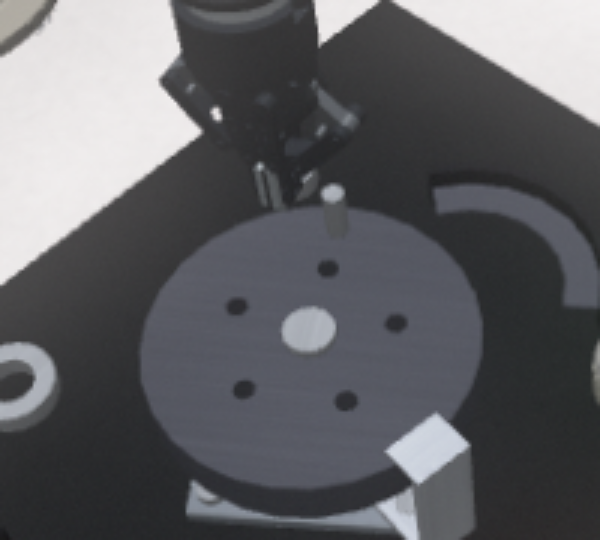

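Emit:
drive_tool:
  series:
    - {"x": 0, "y": 0.08, "z": 0, "wx": 0, "wy": 0, "wz": 0, "gripper": 0}
    - {"x": 0, "y": 0.21, "z": 0, "wx": 0, "wy": 0, "wz": 0, "gripper": 0}
    - {"x": 0, "y": 0.41, "z": 0, "wx": 0, "wy": 0, "wz": 0, "gripper": 0}
    - {"x": 0, "y": 0.61, "z": 0, "wx": 0, "wy": 0, "wz": 0, "gripper": 0}
    - {"x": 0, "y": 0.58, "z": -0.05, "wx": 0, "wy": 0, "wz": 0, "gripper": 0}
    - {"x": -0.1, "y": 0.5, "z": -0.05, "wx": 0, "wy": 0, "wz": 0, "gripper": 0}
    - {"x": -0.25, "y": 0.5, "z": -0.05, "wx": 0, "wy": 0, "wz": 0, "gripper": 0}
    - {"x": -0.25, "y": 0.5, "z": -0.05, "wx": 0, "wy": 0, "wz": 0, "gripper": 0}

```text
time_s: 5.0
tcp_pos: [535.1, -69.0, 124.7]
tcp_rot: [0.622, 0.783, -0.001, 0.0]
force: [-0.2, -0.8, -0.5]
finger_gap: 0.001
finger_force: 0.0
```

```bash
python3 -c "
from h import *
for i in range(7):
  r=pin('scene',-150,90);print(r[:4])
to([537.5,-66.5,113],14)"
```

```text
(5.05, np.float64(2.0), 172, (np.float64(-2.0), np.float64(6.0)))
(5.1, np.float64(-7.0), 172, (np.float64(-11.0), np.float64(-3.0)))
(5.15, np.float64(-15.0), 172, (np.float64(-19.0), np.float64(-12.0)))
(5.2, np.float64(-24.0), 171, (np.float64(-28.0), np.float64(-21.0)))
(5.25, np.float64(-32.0), 172, (np.float64(-37.0), np.float64(-30.0)))
(5.3, np.float64(-41.0), 172, (np.float64(-45.0), np.float64(-38.0)))
(5.35, np.float64(-49.0), 171, (np.float64(-54.0), np.float64(-47.0)))
t 5.35 tcp [535.8 -64.2 124.8] F [ 0.3 -0.6  0.1] yaw 13.4 q [ 0.42  0.45 -0.52  1.96  0.31  0.81 -0.04]
share [-0.022  0.009  0.098] wz -0.006
```

Emit:
drive_tool:
  series:
    - {"x": -0.022, "y": 0, "z": 0.04, "wx": 0, "wy": 0, "wz": 0, "gripper": 0}
    - {"x": -0.022, "y": 0, "z": 0.09, "wx": 0, "wy": 0, "wz": 0, "gripper": 0}
    - {"x": -0.022, "y": 0, "z": 0.09, "wx": 0, "wy": 0, "wz": 0, "gripper": 0}
    - {"x": -0.022, "y": 0, "z": 0.09, "wx": 0, "wy": 0, "wz": 0, "gripper": 0}
    - {"x": -0.022, "y": 0, "z": 0.09, "wx": 0, "wy": 0, "wz": 0, "gripper": 0}
    - {"x": -0.022, "y": 0, "z": 0.09, "wx": 0, "wy": 0, "wz": 0, "gripper": 0}
    - {"x": -0.022, "y": 0, "z": 0.09, "wx": 0, "wy": 0, "wz": 0, "gripper": 0}
    - {"x": -0.022, "y": 0, "z": 0.09, "wx": 0, "wy": 0, "wz": 0, "gripper": 0}
    - {"x": -0.022, "y": 0, "z": 0.09, "wx": 0, "wy": 0, "wz": 0, "gripper": 0}
    - {"x": -0.022, "y": 0, "z": 0.09, "wx": 0, "wy": 0, "wz": 0, "gripper": 0}
    - {"x": -0.022, "y": 0, "z": 0.09, "wx": 0, "wy": 0, "wz": 0, "gripper": 0}
    - {"x": -0.022, "y": 0, "z": 0.09, "wx": 0, "wy": 0, "wz": 0, "gripper": 0}

```text
time_s: 6.55
tcp_pos: [536.6, -67.4, 113.9]
tcp_rot: [0.62, 0.785, 0.0, 0.0]
force: [-0.8, -0.7, 0.4]
finger_gap: 0.001
finger_force: 0.0
```

```bash
python3 -c "
from h import *
for i in range(30):
  r=pin('scene',-150,90);print(r[0],r[1],r[2], end=' | ')
to([537.5,-66.5,113],14)"
```

```text
6.6 -145.0 91 | 6.65 -142.0 91 | 6.7 -140.0 90 | 6.75 -143.0 90 | 6.8 -140.0 89 | 6.85 -138.0 90 | 6.9 -142.0 89 | 6.95 -139.0 91 | 7.0 75.0 145 | 7.05 72.0 170 | 7.1 66.0 171 | 7.15 61.0 171 | 7.2 56.0 171 | 7.25 51.0 171 | 7.3 45.0 171 | 7.35 40.0 172 | 7.4 34.0 171 | 7.45 30.0 172 | 7.5 25.0 172 | 7.55 19.0 171 | 7.6 15.0 172 | 7.65 10.0 172 | 7.7 5.0 172 | 7.75 0.0 172 | 7.8 -4.0 172 | 7.85 -9.0 172 | 7.9 -13.0 172 | 7.95 -17.0 172 | 8.0 -22.0 172 | 8.05 -26.0 172 | t 8.05 tcp [536.7 -67.4 113.9] F [0.1 0.  0.3] yaw 13.4 q [ 0.42  0.47 -0.51  1.96  0.32  0.79 -0.04]
share [0.006 0.008 0.008] wz -0.007
```

```bash
cat > fit.py <<'E'
import numpy as np
from scipy.optimize import least_squares
t1=np.arange(7)*.05+5.0;y1=[2,-7,-15,-24,-32,-41,-49]
t2=np.arange(21)*.05+7.0;y2=[72,66,61,56,51,45,40,34,30,25,19,15,10,5,0,-4,-9,-13,-17,-22,-26]
T=np.r_[t1,t2];Y=-np.r_[y1,np.array(y2)-360.]
def th(p,t):
    w,k,c,a=p;t=t-5;return a+(w+c/k)/k*(1-np.exp(-k*t))-c*t/k
def fit(T,Y):return least_squares(lambda p:th(p,T)-Y,[171,.2,5,-2]).x
if __name__=='__main__':
    p=fit(T,Y);r=th(p,T)-Y;w,k,c,a=p
    ts=5+np.log((w+c/k)/(c/k))/k
    print(p,abs(r).max(),'stop',ts,th(p,ts))
    for t in np.arange(7,16,.5):print(t,th(p,t).round(0),((w+c/k)*np.exp(-k*(t-5))-c/k).round(0))
E
python3 fit.py
```

```text
[ 1.76162343e+02  9.15215893e-03  2.98840658e+01 -2.17898544e+00] 0.8158839598672785 stop 10.741340283227313 499.09643935012355
7.0 288.0 114.0
7.5 341.0 98.0
8.0 386.0 83.0
8.5 424.0 68.0
9.0 454.0 52.0
9.5 476.0 37.0
10.0 491.0 22.0
10.5 498.0 7.0
11.0 498.0 -8.0
11.5 491.0 -23.0
12.0 476.0 -37.0
12.5 453.0 -52.0
13.0 423.0 -67.0
13.5 386.0 -81.0
14.0 342.0 -96.0
14.5 290.0 -110.0
15.0 232.0 -125.0
15.5 166.0 -139.0
```

Emit:
drive_tool:
  series:
    - {"x": 0, "y": 0, "z": -0.1, "wx": 0, "wy": 0, "wz": -0.09, "gripper": 0}
    - {"x": -0.25, "y": 0, "z": -0.1, "wx": 0, "wy": 0, "wz": -0.18, "gripper": 0}
    - {"x": -0.6, "y": -0.01, "z": -0.1, "wx": 0, "wy": 0, "wz": -0.27, "gripper": 0}
    - {"x": -0.705, "y": -0.01, "z": -0.08, "wx": 0, "wy": 0, "wz": -0.307, "gripper": 0}
    - {"x": -0.705, "y": -0.01, "z": -0.06, "wx": 0, "wy": 0, "wz": -0.307, "gripper": 0}
    - {"x": -0.705, "y": -0.01, "z": -0.06, "wx": 0, "wy": 0, "wz": -0.307, "gripper": 0}
    - {"x": -0.705, "y": -0.01, "z": -0.06, "wx": 0, "wy": 0, "wz": -0.307, "gripper": 0}

```text
time_s: 8.75
tcp_pos: [554.9, -148.0, 121.1]
tcp_rot: [0.414, 0.91, 0.0, -0.0]
force: [0.2, -0.2, 0.2]
finger_gap: -0.001
finger_force: 0.0
```

```bash
python3 -c "
from h import *
for i in range(4):
  r=pin('scene',-150,90);print(r[0],r[1],r[2], end=' | ')
to([555,-150,121],41)"
```

```text
8.8 -84.0 170 | 8.85 -88.0 170 | 8.9 -91.0 170 | 8.95 -95.0 170 | t 8.95 tcp [ 555.1 -148.9  121.3] F [0.3 0.6 0.2] yaw 41.1 q [ 0.62  0.53 -0.6   1.87  0.39  0.86  0.54]
share [-0.007 -0.007  0.003] wz 0.001
```

```bash
cat >> fit.py <<'E'
    T=np.r_[T,8.75,8.8,8.85,8.9];Y=np.r_[Y,444,448,451,455]
    p=fit(T,Y);r=th(p,T)-Y;w,k,c,a=p
    ts=5+np.log((w+c/k)/(c/k))/k
    print(p,r.round(1),'stop',ts,th(p,ts))
    for t in np.arange(8.5,14,.25):print(t,th(p,t).round(0)-360,((w+c/k)*np.exp(-k*(t-5))-c/k).round(0))
E
python3 fit.py|tail -28
```

```text
14.5 290.0 -110.0
15.0 232.0 -125.0
15.5 166.0 -139.0
[ 1.81480827e+02  1.66497606e-01  1.02332315e+01 -2.79136220e+00] [-0.8 -0.8  0.2 -0.   0.7  0.3  0.9 -0.4 -0.9 -0.3  0.1  0.5 -0.2  0.1
 -0.8  0.4  0.4 -0.6  0.3  0.1 -0.1 -0.4  0.2 -0.2  0.3  0.8  0.2  0.5
  0.3 -0.2  0.1 -0.6] stop 13.254835079302143 579.8427731292688
8.5 66.0 74.0
8.75 84.0 69.0
9.0 101.0 63.0
9.25 116.0 58.0
9.5 130.0 53.0
9.75 143.0 49.0
10.0 154.0 44.0
10.25 165.0 40.0
10.5 174.0 36.0
10.75 183.0 32.0
11.0 190.0 28.0
11.25 197.0 24.0
11.5 202.0 21.0
11.75 207.0 18.0
12.0 211.0 14.0
12.25 214.0 11.0
12.5 217.0 8.0
12.75 219.0 5.0
13.0 220.0 3.0
13.25 220.0 0.0
13.5 220.0 -2.0
13.75 219.0 -5.0
```

Emit:
drive_tool:
  series:
    - {"x": -0.136, "y": -0.01, "z": 0, "wx": 0, "wy": 0, "wz": 0, "gripper": 0}
    - {"x": -0.236, "y": -0.04, "z": 0, "wx": 0, "wy": 0, "wz": 0, "gripper": 0}
    - {"x": -0.236, "y": -0.25, "z": 0, "wx": 0, "wy": 0, "wz": 0, "gripper": 0}
    - {"x": -0.22, "y": -0.474, "z": 0, "wx": 0, "wy": 0, "wz": 0, "gripper": 0}
    - {"x": -0.103, "y": -0.474, "z": 0, "wx": 0, "wy": 0, "wz": 0, "gripper": 0}
    - {"x": 0.04, "y": -0.474, "z": 0, "wx": 0, "wy": 0, "wz": 0, "gripper": 0}
    - {"x": 0.18, "y": -0.474, "z": 0, "wx": 0, "wy": 0, "wz": 0, "gripper": 0}
    - {"x": 0.322, "y": -0.474, "z": 0, "wx": 0, "wy": 0, "wz": 0, "gripper": 0}
    - {"x": 0.464, "y": -0.474, "z": 0, "wx": 0, "wy": 0, "wz": 0, "gripper": 0}
    - {"x": 0.48, "y": -0.45, "z": 0, "wx": 0, "wy": 0, "wz": 0, "gripper": 0}
    - {"x": 0.44, "y": -0.35, "z": 0, "wx": 0, "wy": 0, "wz": 0, "gripper": 0}
    - {"x": 0.44, "y": -0.224, "z": 0, "wx": 0, "wy": 0, "wz": 0, "gripper": 0}

```text
time_s: 10.15
tcp_pos: [502.1, -128.6, 121.4]
tcp_rot: [0.416, 0.909, 0.0, 0.001]
force: [0.5, -0.3, 0.2]
finger_gap: 0.0
finger_force: 0.0
```

```bash
python3 -c "
from h import *
r=pin('top',-180,180);print(r[:4],r[5][::10].astype(int))
r=pin('scene',-180,180);print(r[:4],r[5][::10].astype(int))
s=r[4]['img'];cv2.imwrite('pics/e.png',cv2.resize(s[150:330,100:300],None,fx=3,fy=3))
to([505,-129,114],41)"
```

```text
(10.2, np.float64(146.0), 169, (np.float64(-154.0), np.float64(150.0))) [ 84  34  91 145 134 134 157 156 142 122  83  82  83  84  84  84  85  84
  84  85  84  84  81  82  83  83  84  82  82  81  83  84  99 140  84  84]
(10.25, np.float64(129.0), 104, None) [ 41  43  44  79  89  89  87  86  84  85  86  85  86  87  88  89  89  89
  88  86  86  86  87  88  86  73  49  45  45  45  47 102  53  38  39  39]
t 10.25 tcp [ 503.4 -125.9  121.6] F [-0.3  0.4  0.1] yaw 41.1 q [ 0.64  0.45 -0.63  2.    0.37  0.8   0.51]
share [-0.028 -0.007  0.063] wz 0.001
```

View pics/e.png

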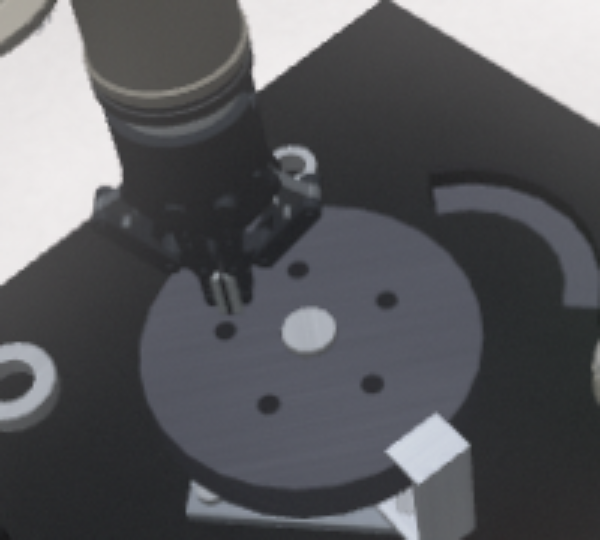

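Emit:
drive_tool:
  series:
    - {"x": -0.01, "y": 0, "z": 0.04, "wx": 0, "wy": 0, "wz": 0, "gripper": 0}
    - {"x": -0.01, "y": 0, "z": 0.06, "wx": 0, "wy": 0, "wz": 0, "gripper": 0}

```text
time_s: 10.45
tcp_pos: [500.7, -129.1, 113.2]
tcp_rot: [0.415, 0.91, -0.0, -0.0]
force: [-1.1, 0.5, 0.0]
finger_gap: -0.001
finger_force: 0.0
```

```bash
python3 -c "
from h import *
for i in range(3):
  r=pin('top',-60,170);print(r[0],r[1],r[2])
for i in range(2):
  r=pin('scene',-90,110);print(r[0],r[1],r[2])
to([505,-129,109],41)"
```

```text
10.5 108.0 169
10.55 103.0 170
10.6 96.0 169
10.65 90.0 170
10.7 84.0 171
t 10.7 tcp [ 500.6 -129.   113.8] F [ 0.6 -0.3 -0.1] yaw 41.0 q [ 0.64  0.46 -0.63  2.01  0.38  0.79  0.5 ]
share [-0.024  0.027  0.04 ] wz -0.0
```

```bash
python3 -c "
from h import *
T=[];Y=[]
for i in range(10):
  r=pin('scene',-90,110);T.append(r[0]-.05);Y.append(r[1])
T=np.array(T);print(Y)
w,b=np.polyfit(T,np.array(Y)+0,1)
A=-14;f=lambda t:np.array(Y)-A*-1*0
# fit with fixed decel 27 deg/s2
q=np.polyfit(T-T[-1],np.array(Y)-13.5*(T-T[-1])**2,1);print(T[-1],q)
for d in np.arange(.1,1,.05):print(round(T[-1]+d,2),round(q[1]+q[0]*d+13.5*d*d,1))
"
```

```text
[np.float64(78.0), np.float64(73.0), np.float64(67.0), np.float64(62.0), np.float64(56.0), np.float64(51.0), np.float64(45.0), np.float64(40.0), np.float64(35.0), np.float64(30.0)]
11.149999999999999 [-101.68257576   29.85954545]
11.25 19.8
11.3 14.9
11.35 10.1
11.4 5.3
11.45 0.6
11.5 -4.1
11.55 -8.7
11.6 -13.2
11.65 -17.6
11.7 -22.0
11.75 -26.3
11.8 -30.5
11.85 -34.7
11.9 -38.8
11.95 -42.8
12.0 -46.8
12.05 -50.7
12.1 -54.6
```

```bash
python3 -c "
from h import *
r=pin('scene',-90,110);print(r[:3])"
```

```text
(11.25, np.float64(25.0), 172)
```

Emit:
drive_tool:
  series:
    - {"x": 0, "y": 0, "z": 0, "wx": 0, "wy": 0, "wz": 0, "gripper": 0}
    - {"x": 0, "y": 0, "z": 0, "wx": 0, "wy": 0, "wz": 0, "gripper": 0}
    - {"x": 0, "y": 0, "z": 0.07, "wx": 0, "wy": 0, "wz": 0, "gripper": 0}
    - {"x": 0, "y": 0, "z": 0.07, "wx": 0, "wy": 0, "wz": 0, "gripper": 0}
    - {"x": 0, "y": 0, "z": 0.07, "wx": 0, "wy": 0, "wz": 0, "gripper": 0}
    - {"x": 0, "y": 0, "z": 0.07, "wx": 0, "wy": 0, "wz": 0, "gripper": 0}
    - {"x": 0, "y": 0, "z": 0.07, "wx": 0, "wy": 0, "wz": 0, "gripper": 0}
    - {"x": 0, "y": 0, "z": 0.07, "wx": 0, "wy": 0, "wz": 0, "gripper": 0}

```text
time_s: 12.05
tcp_pos: [501.8, -129.0, 106.5]
tcp_rot: [0.415, 0.91, -0.0, 0.001]
force: [-2.5, -0.0, 13.4]
finger_gap: -0.003
finger_force: 6.9
```

```bash
python3 -c "
from h import *
for i in range(3):
  r=pin('scene',-90,110);print(r[:4])
to([505,-129,105],41)
s=r[4]['img'];cv2.imwrite('pics/g.png',cv2.resize(s[150:330,100:300],None,fx=3,fy=3))"
```

```text
(12.1, np.float64(-7.0), 171, (np.float64(-11.0), np.float64(-5.0)))
(12.15, np.float64(-7.0), 171, (np.float64(-11.0), np.float64(-5.0)))
(12.2, np.float64(-7.0), 171, (np.float64(-11.0), np.float64(-5.0)))
t 12.2 tcp [ 501.8 -128.9  106.6] F [-2.9  0.2 13.4] yaw 41.0 q [ 0.63  0.47 -0.62  2.01  0.39  0.77  0.49]
share [-0.018  0.02   0.013] wz -0.0
```

View pics/g.png

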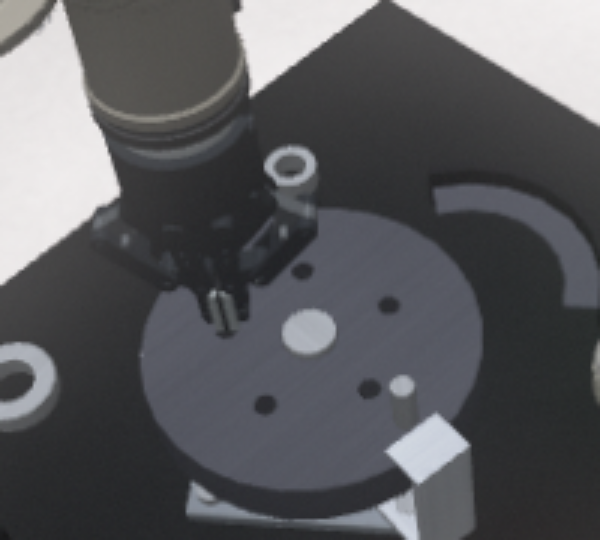

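The pin is stopped at about -8°, against -11.3° for the mark. That is roughly 5 mm off, and the fingertips are pressing with about 13 N. I'm handing it in.

```bash
python3 -c "
from rig import workorder
print(workorder.job_done())"
```

```text
the job is handed in; nothing more can be done
None
```

The hub spun freely for over 3 s and, braked in one press, stopped with the pin about 5 mm from the mark and the fingertips still pressing at about 13 N; the first flick would have run down short of the mark, so I flicked the pin again while it was still turning, that time with the fingers' side edge rather than the back, and the hand-in returned no verdict.

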